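Sort the strip-down parts for washing and storage

TASK

The vacuum line has been stripped down and its parts lie mixed on the bench: put each with its kind. The two steel blank flanges go flat into the pinned wash carrier, each in the nest of its own size so that the sealing faces cannot touch; in the blue seal tray the centering ring goes over the post and the rubber stopper stands in the cup; the white-capped sample vial goes upright into a free cell of the green vial box. Leave the roll of tape where it lies.

Things in the scene. Friction and masses are not known exactly. Their poses are not given: they have to be found in the camera images.
- large_blank: the larger steel blank flange: a solid disc with a shallow dished top, 55 mm diameter, 6 mm thick, about 60 g, lying flat on the slate-grey bench mat (2 mm thick). Origin at the centre of its underside, z up.
- small_blank: the smaller steel blank flange: a solid disc with a shallow dished top, 40 mm diameter, 6 mm thick, about 40 g, lying flat on the mat. Origin at the centre of its underside, z up.
- centering_ring: centering ring: a pale metal ring with a black O-ring round its rim, open through the middle; 42 mm over the O-ring (which gives, so the fingers close to about 38 mm), clear bore 23 mm, 8 mm high, about 15 g, lying flat on the mat. Origin on its axis at its underside, z up.
- stopper: black rubber stopper, a tapered plug standing on its narrow end on the mat, 31 mm diameter at the top, 28 mm high, about 20 g. Origin at the centre of its underside, z up.
- sample_vial: glass sample vial with a white screw cap and brown contents, standing upright on the mat; body 28 mm diameter to 54 mm high, cap 22 mm diameter, 60 mm high in all, about 28 g. Origin at the centre of its underside, z up.
- tape: roll of blue tape lying flat on the table to the right of the parts, 68 mm diameter, 19 mm high; a bystander to leave alone. Origin at the centre of its underside.
- wash_carrier: fixed perforated steel plate, 140 mm (its x) by 70 by 4 thick, end lips 11 mm high. Two nests of four upright 6 mm pins, tops at 18 mm: large at x = -31 mm (pins at +-26.5 in x and y from its centre), small at x = +37 mm (pins +-21.5 in x, +-20.5 in y), both y = 0; fingers closing along y pass between pins. Origin: centre of underside, on the table; +x away from the robot.
- seal_tray: fixed blue plastic plate, 136 mm (its x) by 64 by 6 thick. At x = +33 mm, y = 0 (far end) a white upright post, 10 mm diameter, round top at 28 mm height, for the ring. At x = -33 mm, y = 0 (near end) a round cup for the stopper: inside diameter 40 mm, wall 4.5, rim at 16 mm height. Origin: centre of underside, on the table; +x away from the robot.
- vial_box: fixed green open box, 140 mm (its x) by 50 by 26 high, walls and floor 3 mm. Three cells in a row, 42.7 by 44 mm inside, at x = -45.7, 0 and +45.7 mm, y = 0; the farthest (+45.7) already holds a black-capped empty vial, the other two are free and either will do. Origin: centre of underside, on the table; +x away from the robot.
Not all that is in view belongs to the job. What is meant by the sample_vial is not pink, and is the larger of those in its own colour.

How it is judged (in metres and radians):
At the end, for the whole second after the job is handed in: Each blank in the carrier's nest of its size (13 mm in x and y); ring round the post, stopper in the cup, vial in a free cell (10 mm in x and y); all on the floor of their place (3 mm), upright (0.15 rad), at rest; tape never shifted over 30 mm (x of large_blank in the frame of wash_carrier between -0.044 and -0.018 m and y of large_blank in the frame of wash_carrier between -0.013 and 0.013 m and z of large_blank in the frame of wash_carrier between 0.001 and 0.007 m and x of small_blank in the frame of wash_carrier between 0.024 and 0.05 m and y of small_blank in the frame of wash_carrier between -0.013 and 0.013 m and z of small_blank in the frame of wash_carrier between 0.001 and 0.007 m and x of centering_ring in the frame of seal_tray between 0.023 and 0.043 m and y of centering_ring in the frame of seal_tray between -0.01 and 0.01 m and z of centering_ring in the frame of seal_tray between 0.003 and 0.009 m and x of stopper in the frame of seal_tray between -0.043 and -0.023 m and y of stopper in the frame of seal_tray between -0.01 and 0.01 m and z of stopper in the frame of seal_tray between 0.003 and 0.009 m and z of sample_vial in the frame of vial_box between 0 and 0.006 m and y of sample_vial in the frame of vial_box between -0.01 and 0.01 m and (x of sample_vial in the frame of vial_box between -0.01 and 0.01 m or x of sample_vial in the frame of vial_box between -0.0557 and -0.0357 m) and angle between each of large_blank, small_blank, centering_ring, stopper, sample_vial's own z axis and vertical below 0.15 rad and linear speed of each of large_blank, small_blank, centering_ring, stopper, sample_vial below 0.02 m/s); the robot touches nothing.
It fails at once if the roll of tape is shifted by more than 30 mm (distance of tape from where it was at the start of the episode above 0.03 m).
It also fails if it takes over 96 s, if anything falls off the work surface, if the arm or the gripper's body presses on something with over 40 N, if the wrist force passes 120 N, or if a joint passes its speed limit or range.

ROBOT

A 6-joint arm with a two-finger parallel gripper is mounted at the origin on a cart in front of the work surface, level with it; the furniture and walls round the work are solid. World frame = base frame: x ahead of the robot, y to its left, z up, the work surface at z = 0. Lengths are in mm, angles in rad, forces in N, time in s.
With the tool pointing down it reaches from about 425 to 950 mm from the base axis. Payload 3.5 kg.
Tool frame: the origin (TCP) lies midway between the tips of the shut fingers; the grasp point (between the pads) lies 19 mm behind it; z points along the fingers, y is the line along which they close (so a half turn about z gives the same grasp; the last joint's range is limited). The gripper opens to 85 mm and grips with 20 to 120 N. Pads are 22 mm wide; open, the fingers measure 114 mm over their backs; the gripper's body (76 mm by 85 mm) begins 54 mm behind the grasp point. The pads swing forward as they close: fully open they stand 13 mm farther back than shut.
Start: joints at [1.029, 0.286, 1.577, -0, 1.279, -0.15], TCP at [257.714, 623.851, 231.325] pointing down, gripper open.
Joint ranges: [-2.77, 2.77], [-0.9, 2.22], [0.21, 2.48], [-1.53, 4.67], [0.24, 2.81], [-2.84, 2.84]. Speed limits (rad/s): [2.79, 2.79, 3.14, 3.14, 3.14, 3.14].

INTERFACE

Orientations are given as a rotation vector (axis times angle).
In Python, from rig import * gives the robot as it stands. The module is installed in compiled form; this text tells all that it offers. Calls block until the motion is done:
- goto(position, orientation): joint-space move of the TCP to a pose.
- move_linear(position, orientation=None, v=150, contact_N=None): straight line of the TCP; orientation=None keeps the orientation; v is the mean speed in mm/s. With contact_N (N) it stops when the force on the tool has changed by that much, and returns True; else False.
- goto_joints(angles): joint-space move.
- open_jaws() and grasp(strength=None): open the fingers fully, or close them until they stop; strength is the grip in N (None keeps the last).
- wait(seconds).
- solve_ik(position, orientation): joint angles nearest the present ones, or None.
- observe(): the state.
- snapshot(name): name is "scene" or "top" or "wrist"; returns (picture, depth): 480x640x3 uint8, blue, green, red; 480x640 float32, mm along the optical axis (not along the pixel's ray), 0 where there is no reading.
- get_calibration(name): a dict with "fx", "fy", "cx", "cy" (pixels), "camera_from_world" (4x4, takes a point from world to camera coordinates). Camera axes: x right, y down, z forward; pixel columns grow to the right and rows downward; lengths in mm; the calibration is good to about 2 mm. A picture is of the moment at which its call begins: read the wrist's pose just before it. get_calibration takes no time and is no camera call; for the wrist camera it gives the pose at the moment of the call.
A pose or a line that the arm cannot do raises PlanningError and nothing moves.
- sign_off(): hands the job in; it is judged then, once.
The state is a dict: "t": time; "q": joint angles; "dq": joint speeds; "effort": joint torques, N m; "ee_pos": TCP position; "eef_rot": TCP orientation; "ft_force": force on the tool from outside, world axes, zero at the start; "wrist_torque": the same for the moment, N m; "width": finger opening in mm; "grasp_force": force on a finger pad.
Only numpy, scipy, OpenCV 4.12 (cv2) and the standard library are available. Lean on these libraries where they do the work, as an engineer would, in place of code of your own. Each camera call takes 0.05 s, during which the arm holds its last target. There are 200 camera calls.

## Working session

There is one attempt and no reset: what is moved stays moved. The work goes in short steps, each a Python script; the robot and the scene stay as the last script left them, time stands still between calls to the robot, and variables do not carry over. Pictures are saved under pics/ and viewed, at most 14 in all, crops included, and the job is handed in when it is done.

```bash
mkdir -p pics; python3 - <<'E'
from rig import *
import cv2,numpy as np
for n in ("scene","top"):
    p,d=snapshot(n); cv2.imwrite(f"pics/{n}0.png",p); np.savez(f"{n}0.npz",p=p,d=d)
    c=get_calibration(n); print(n,{k:np.round(v,3).tolist() for k,v in c.items()})
s=observe(); print(s['t'],s['eef_rot'],s['width'])
E
```

```text
scene {'fx': 576.243, 'fy': 576.243, 'cx': 324.286, 'cy': 227.329, 'camera_from_world': [[0.719, -0.695, 0.01, -279.309], [-0.366, -0.39, -0.845, 271.772], [0.591, 0.604, -0.535, 594.517], [0.0, 0.0, 0.0, 1.0]]}
top {'fx': 538.756, 'fy': 538.756, 'cx': 325.164, 'cy': 234.87, 'camera_from_world': [[0.005, -1.0, -0.003, 140.383], [-0.984, -0.005, -0.179, 540.011], [0.179, 0.004, -0.984, 950.859], [0.0, 0.0, 0.0, 1.0]]}
0.1 [-0.61129424 -3.08083256  0.0031946 ] 85.00561947591234
```

View pics/top0.png

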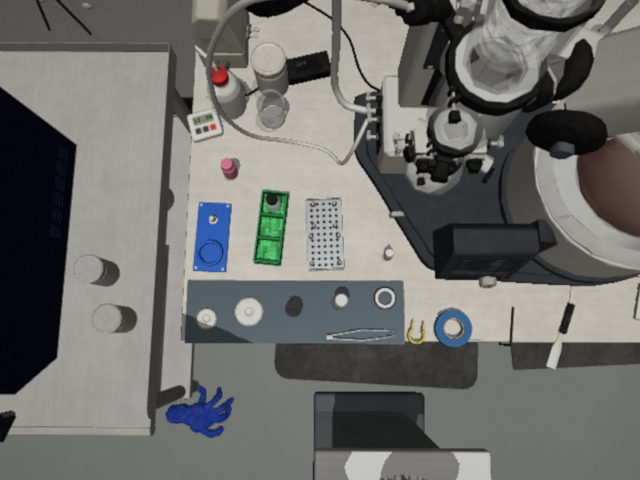

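View pics/scene0.png

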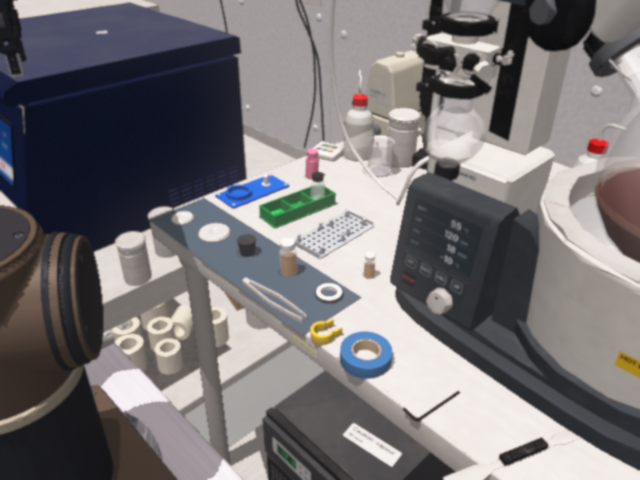

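Top view: small blank (206,317), large blank (249,312), stopper (294,306), ring (384,297), tape (453,327). The seal tray is at (212,237), the box at (270,228) and the carrier at (325,234). 
Vial candidates: pink (229,168); white cap with brown body on the mat (341,299; scene 289,258); small white-capped brown (389,254; scene 370,265); black-capped in the box (272,200). The choice is (341,299), the larger brown one. Next I'll get rough positions and check that choice in a crop.

```bash
cat > h.py <<'E'
from rig import *
import cv2,numpy as np
def ray(c,u,v):
    T=np.array(c["camera_from_world"]);R=T[:3,:3];o=-R.T@T[:3,3]
    d=R.T@np.array([(u-c["cx"])/c["fx"],(v-c["cy"])/c["fy"],1]);return o,d
def onplane(c,uv,z):
    o,d=ray(c,*uv);return o+d*(z-o[2])/d[2]
def tri(obs):
    "least-squares meeting point of rays [(calib,(u,v)),...] and residual"
    A=np.zeros((3,3));b=np.zeros(3);L=[]
    for c,uv in obs:
        o,d=ray(c,*uv);d=d/np.linalg.norm(d);P=np.eye(3)-np.outer(d,d);A+=P;b+=P@o;L.append((o,P))
    x=np.linalg.solve(A,b);return x,max(np.linalg.norm(P@(x-o)) for o,P in L)
def proj(c,X):
    p=np.array(c["camera_from_world"])@np.append(X,1);return np.array([c["fx"]*p[0]/p[2]+c["cx"],c["fy"]*p[1]/p[2]+c["cy"]])
def down(yaw):
    "rotvec, tool down, closing line at angle yaw from world y (about +z)"
    from scipy.spatial.transform import Rotation as Ro
    return (Ro.from_euler('z',yaw)*Ro.from_rotvec([0,np.pi,0])).as_rotvec()
E
python3 - <<'E'
from h import *
c=get_calibration("top")
for n,uv,z in [("small",(206,317),8),("large",(249,312),8),("stop",(294,305),30),("vial",(341,299),62),("ring",(384,297),10),("tape",(453,327),19),("post",(213,219),28),("cup",(210,253),16),("box",(271,228),26),("car",(325,234),4)]:
    print(n,onplane(c,uv,z).round(0))
print(get_calibration("wrist"))
p=np.load("scene0.npz")['p'];cv2.imwrite("pics/crop1.png",cv2.resize(p[190:320,180:420],None,fx=3.3,fy=3.3,interpolation=cv2.INTER_CUBIC))
for x,y in ((560,200),(430,150)):
  print(solve_ik([x,y,300],down(0)),solve_ik([x,y,30],down(0)))
E
```

```text
small [389. 367.   8.]
large [398. 286.   8.]
stop [411. 200.  30.]
vial [420. 114.  62.]
ring [428.  31.  10.]
tape [372. -95.  19.]
post [573. 357.  28.]
cup [509. 363.  16.]
box [556. 246.  26.]
car [549. 144.   4.]
{'fx': 410.6697637613725, 'fy': 410.6697637613725, 'cx': 327.4448058243986, 'cy': 236.33854030696506, 'camera_from_world': array([[ 3.82104605e-01,  9.24116715e-01, -2.09002084e-03,
        -6.72473525e+02],
       [ 8.82778855e-01, -3.64341443e-01,  2.96575128e-01,
        -3.76293669e+01],
       [ 2.73308552e-01, -1.15167748e-01, -9.55007238e-01,
         3.78243612e+02],
       [ 0.00000000e+00,  0.00000000e+00,  0.00000000e+00,
         1.00000000e+00]])}
[ 1.72517251e-01  6.50951478e-02  1.70414704e+00 -4.44089210e-16
  1.37235047e+00 -1.39827908e+00] [ 1.72517251e-01  3.55285432e-01  1.89627796e+00 -4.44089210e-16
  8.90029258e-01 -1.39827908e+00]
[ 1.12226999e-01 -2.65877068e-01  2.00894604e+00 -4.44089210e-16
  1.39852368e+00 -1.45856933e+00] [ 1.12226999e-01  8.23661352e-02  2.23150631e+00 -4.44089210e-16
  8.27720209e-01 -1.45856933e+00]
```

View pics/crop1.png

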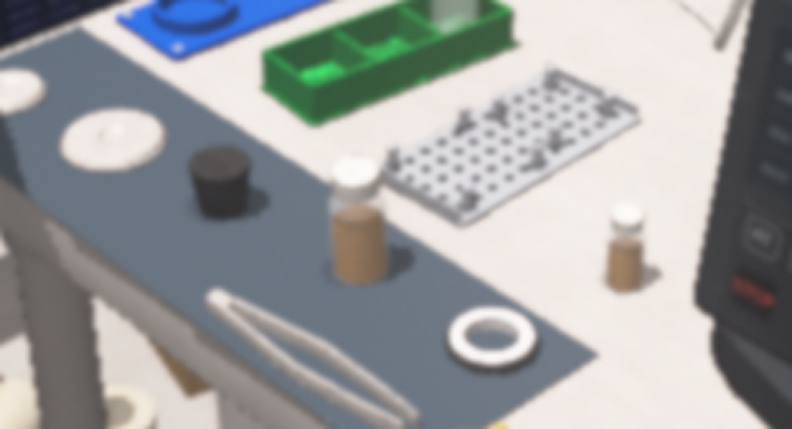

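The crop confirms it: the larger white-capped brown vial stands on the mat between the stopper and the ring, and the small one off the mat is the decoy. Now two wrist views.

```bash
python3 - <<'E'
from h import *
import pickle
o=[]
for i,(x,y) in enumerate([(430,270),(430,150)]):
    goto([x,y,330],down(0)); wait(0.3)
    c=get_calibration("wrist");p,d=snapshot("wrist");o.append((c,p,d));cv2.imwrite(f"pics/w{i}.png",p)
    R=np.array(c["camera_from_world"]);print(observe()['t'],observe()['ee_pos'].round(1) if hasattr(observe()['ee_pos'],'round') else observe()['ee_pos'],-R[:3,:3].T@R[:3,3])
pickle.dump(o,open("w.pkl","wb"))
E
```

```text
1.95 [429.9 270.4 329.8] [353.37018209 269.11321504 470.69447412]
2.85 [430.  150.7 329.9] [353.47814734 149.39390111 470.83805647]
```

View pics/w0.png

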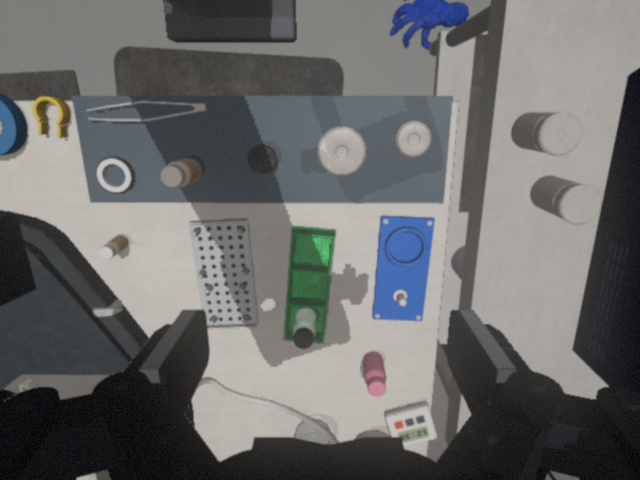

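View pics/w1.png

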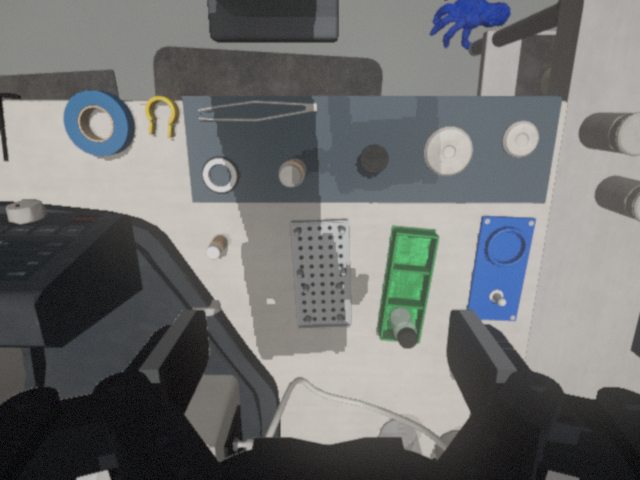

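Wrist views w0 / w1:

| Item | w0 | w1 |
|---|---|---|
| ring | (115,175) | (219,175) |
| vial cap | (173,175) | (290,173) |
| stopper | (263,158) | (373,159) |
| large blank | (341,150) | (448,151) |
| small blank | (413,138) | (521,138) |
| carrier | (228,272) | (322,272) |
| box | (307,285) | (408,284) |
| cup | (404,246) | (505,245) |
| post | (402,298) | (499,298) |

Next: masks, ellipse fits and triangulation.

```bash
cat > meas.py <<'E'
from h import *
import pickle
W=pickle.load(open("w.pkl","rb"))
def blob(m,off,fill=True):
    cs,_=cv2.findContours(m.astype(np.uint8),cv2.RETR_EXTERNAL,cv2.CHAIN_APPROX_NONE)
    c=max(cs,key=cv2.contourArea)+np.array(off);return c
def win(p,uv,r):
    u,v=uv;return p[v-r:v+r,u-r:u+r],(u-r,v-r)
S={"large":([(341,150),(448,151)],34,'b'),"small":([(413,138),(521,138)],26,'b'),"ring":([(115,175),(219,175)],26,'b'),
"vialcap":([(173,175),(291,174)],19,'w'),"stopper":([(263,158),(373,159)],24,'d'),
"cup":([(404,246),(505,245)],0,'cup')}
for n,(uvs,r,k) in S.items():
    obs=[]
    for (c,p,d),uv in zip(W,uvs):
        if k=='cup': continue
        w,off=win(p,uv,r);g=cv2.cvtColor(w,cv2.COLOR_BGR2GRAY);h=cv2.cvtColor(w,cv2.COLOR_BGR2HSV)
        if k=='b': m=(g>cv2.threshold(g,0,255,cv2.THRESH_OTSU)[0])
        if k=='d': m=g<min(45,g.min()+18)
        if k=='w': m=(h[...,1]<45)&(g>g.max()*.72)
        ct=blob(m,off);e=cv2.fitEllipse(ct);obs.append((c,e[0]))
        dd=d[int(e[0][1]),int(e[0][0])];print("  ",np.round(e[0],1),np.round(e[1],1),"dia mm",(np.array(e[1])*dd/c["fx"]).round(1))
    if obs: x,res=tri(obs);print(n,x.round(1),"res",round(res,1))
def cloud(c,d):
    v,u=np.mgrid[:480,:640];T=np.array(c["camera_from_world"]);
    P=np.stack([(u-c["cx"])/c["fx"]*d,(v-c["cy"])/c["fy"]*d,d],-1);return (P-T[:3,3])@T[:3,:3]
def rect(P):
    r=cv2.minAreaRect(P.astype(np.float32));b=cv2.boxPoints(r);e=[b[1]-b[0],b[2]-b[1]];L=max(e,key=np.linalg.norm);L=L*np.sign(L[0])
    return np.round(r[0],1),np.round(r[1],1),round(float(np.arctan2(L[1],L[0])),3)
for i,(c,p,d) in enumerate(W):
    X=cloud(c,d);h=cv2.cvtColor(p,cv2.COLOR_BGR2HSV);ok=d>0
    near=lambda x,y,a,b:(abs(X[...,0]-x)<a)&(abs(X[...,1]-y)<b)&ok
    hsv=lambda lo,hi:(h[...,0]>lo)&(h[...,0]<hi)&(h[...,1]>110)
    t=near(545,195,60,12);print("table z",np.median(X[t][:,2]).round(1),"mat z",np.median(X[near(430,245,10,8)][:,2]).round(1))
    for n,m in (("tray",near(545,360,90,50)&hsv(100,130)&(X[...,2]>3)&(X[...,2]<9)),("box rim",near(555,245,90,40)&hsv(45,85)&(X[...,2]>20)&(X[...,2]<30)),("carrier",near(550,144,90,45)&(X[...,2]>2.5)&(X[...,2]<14)),("cup rim",near(510,362,35,35)&hsv(100,130)&(X[...,2]>12)&(X[...,2]<19)),("post",near(573,357,25,20)&(X[...,2]>12)),("pins",near(550,144,90,45)&(X[...,2]>14)&(X[...,2]<25))):
        Q=X[m];print(i,n,len(Q),rect(Q[:,:2]),"z95",np.percentile(Q[:,2],[50,97]).round(1))
E
python3 meas.py
```

```text
[341.4 149.9] [45.8 46.7] dia mm [51.1 52.2]
   [448.9 150.3] [44.5 48. ] dia mm [49.5 53.4]
large [397.2 284.6   6.3] res 0.2
   [413.4 137.8] [32.3 34.1] dia mm [35.7 37.8]
   [521.  138.1] [32.5 35.4] dia mm [36.  39.2]
small [384.2 364.7   2.4] res 0.1
   [113.3 174.9] [30.6 35.4] dia mm [35.1 40.5]
   [218.7 174.8] [31.1 34.1] dia mm [35.7 39.1]
ring [425.2  26.3   5.2] res 0.1
   [170.4 175.7] [22.3 25.5] dia mm [22.4 25.6]
   [288.7 174.8] [19.3 23.1] dia mm [19.4 23.1]
vialcap [417.7 110.4  56.1] res 0.4
   [256.7 155.1] [7.8 9.9] dia mm [ 8.3 10.5]Traceback (most recent call last):
  File "meas.py", line 20, in <module>
    ct=blob(m,off);e=cv2.fitEllipse(ct);obs.append((c,e[0]))
  File "meas.py", line 6, in blob
    c=max(cs,key=cv2.contourArea)+np.array(off);return c
      ~~~^^^^^^^^^^^^^^^^^^^^^^^^
ValueError: max() iterable argument is empty
```

```bash
sed -i "s/m=g<min(45,g.min()+18)/m=g<.5*(float(np.percentile(g,2))+np.median(g[:,:8]) if 0 else float(np.percentile(g,2))+np.median(g))/" meas.py; sed -i "s/ if 0 else float(np.percentile(g,2))+np.median(g)//" meas.py; python3 meas.py | tail -18; python3 - <<'E'
import cv2,numpy as np
a=cv2.imread('pics/w1.png')[110:350,180:560];cv2.imwrite('pics/w1c.png',cv2.resize(a,None,fx=2.1,fy=2.1,interpolation=cv2.INTER_CUBIC))
E
```

```text
vialcap [417.7 110.4  56.1] res 0.4
   [259.  159.1] [20.7 30.1] dia mm [22.  31.9]
   [371.6 160.8] [27.6 34.8] dia mm [29.4 37. ]
stopper [405.3 196.5  30.1] res 0.9
table z -1.7 mat z 0.3
0 tray 4053 (array([541.2, 360.1]), array([ 62.2, 134.2]), -0.039) z95 [4.4 6.2]
0 box rim 103 (array([535.4, 248.4]), array([ 42.5, 100.1]), -0.563) z95 [24.1 25.9]
0 carrier 2748 (array([548.3, 143.1]), array([140.4,  69.5]), 0.045) z95 [ 3.2 10. ]
0 cup rim 429 (array([508.8, 361.5]), array([47.2, 47.2]), 0.027) z95 [14.  15.7]
0 post 79 (array([574.4, 358.9]), array([8.6, 9.1]), -0.926) z95 [23.1 26.9]
0 pins 129 (array([548.5, 143.2]), array([120.6,  57.4]), 0.042) z95 [15.3 17.6]
table z -1.7 mat z 0.3
1 tray 3889 (array([541.2, 359.6]), array([ 62.8, 133.8]), -0.04) z95 [4.4 6.1]
1 box rim 322 (array([551.7, 245.5]), array([ 47.5, 124.4]), -0.091) z95 [23.7 25.7]
1 carrier 2898 (array([548.4, 142.6]), array([140.7,  69.1]), 0.045) z95 [ 3.2 10. ]
1 cup rim 444 (array([508.9, 361.2]), array([48., 48.]), 1.132) z95 [14.  15.7]
1 post 89 (array([573.9, 358.5]), array([8.7, 8.1]), 1.528) z95 [22.9 26.1]
1 pins 129 (array([548.6, 142.4]), array([120.9,  57.9]), 0.044) z95 [15.5 17.3]
```

View pics/w1c.png

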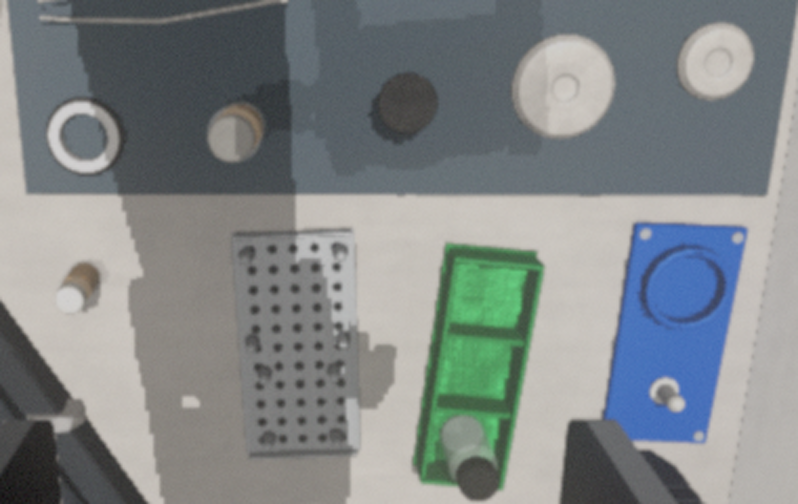

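The crop shows the large vial (240,130), stopper (405,103), discs (563,87) and (716,60), and ring (84,137). The carrier's large nest is the near one, and the box's near cell (490,290) is free. The depth clouds are consistent, with about −1.7 mm z bias. Using them for the box and the parts too.

```bash
cat > m2.py <<'E'
from meas import *
print("-----")
A=[cloud(c,d) for c,p,d in W]
for i,((c,p,d),X) in enumerate(zip(W,A)):
    h=cv2.cvtColor(p,cv2.COLOR_BGR2HSV);g=(h[...,0]>45)&(h[...,0]<85)&(h[...,1]>90)&(d>0)
    Q=X[g&(abs(X[...,0]-555)<95)&(abs(X[...,1]-245)<45)&(X[...,2]>-1)&(X[...,2]<28)];print("box",len(Q),rect(Q[:,:2]),np.percentile(Q[:,2],[10,50,99]).round(1))
    for n,x,y,lo,hi,r in (("large",398,285,3,9,38),("small",386,366,3,9,32),("ring",427,29,3,12,30),("stopper",408,198,23,32,25),("vialcap",418,112,52,66,20),("vialbody",418,112,20,50,22)):
        Q=X[(np.hypot(X[...,0]-x,X[...,1]-y)<r)&(d>0)&(X[...,2]>lo)&(X[...,2]<hi)]
        if len(Q)>5:(a,rr)=cv2.minEnclosingCircle(Q[:,:2].astype(np.float32));print(n,len(Q),np.round(a,1),"dia",round(2*rr,1),"mean",Q[:,:2].mean(0).round(1),"z50,97",np.percentile(Q[:,2],[50,97]).round(1))
E
python3 m2.py | sed -n '/-----/,$p'
```

```text
-----
box 2593 (array([556.9, 246.3]), array([ 49. , 136.7]), -0.094) [ 0.4  1.6 25.3]
large 1848 [399.1 288.2] dia 61.6 mean [398.4 284.6] z50,97 [6.1 7.8]
small 1003 [384.  358.6] dia 50.8 mean [385.2 363.5] z50,97 [5.9 8. ]
ring 736 [425.1  28.1] dia 42.9 mean [424.6  29.2] z50,97 [7.6 9.7]
stopper 661 [404.7 198.9] dia 31.2 mean [404.3 199.2] z50,97 [28.2 29.7]
vialcap 421 [418.  112.3] dia 22.5 mean [417.8 113.2] z50,97 [59.2 60.9]
vialbody 346 [418.7 112.9] dia 27.4 mean [416.2 120.5] z50,97 [40.3 48.3]
box 2799 (array([558. , 244.8]), array([ 49.7, 139. ]), -0.1) [ 0.5  1.8 25.5]
large 1855 [393.1 284.1] dia 65.7 mean [398.4 283.9] z50,97 [6.1 7.9]
small 993 [381.8 363. ] dia 47.2 mean [385.2 362.9] z50,97 [6.  7.8]
ring 708 [425.2  28. ] dia 42.4 mean [424.6  28.6] z50,97 [7.7 9.8]
stopper 648 [404.6 198.9] dia 30.8 mean [404.5 198.8] z50,97 [28.2 29.8]
vialcap 396 [418.1 111.7] dia 22.4 mean [417.6 111.8] z50,97 [59.3 60.9]
vialbody 184 [418.3 111.9] dia 27.6 mean [412.6 116.5] z50,97 [41.3 46.5]
```

```bash
cat >> h.py <<'E'
def st(tag):
    s=observe();print(tag,"t",round(s['t'],1),"w",round(s['width'],1),"F",np.round(s['ft_force'],1),"pad",np.round(s['grasp_force'],1),"z",round(float(s['ee_pos'][2]),1))
def pick(xy,z,yaw,N,hi=130):
    goto([*xy,hi],down(yaw))
    hit=move_linear([*xy,z],v=150,contact_N=15);st(f"down hit={hit}")
    grasp(N);st("grasped")
    move_linear([*xy,hi],v=150);st("lifted")
def place(xy,z,yaw,hi=130,v=80):
    goto([*xy,hi],down(yaw))
    move_linear([*xy,z+25],v=150)
    hit=move_linear([*xy,z],v=v/2,contact_N=12);st(f"set hit={hit}")
    open_jaws();move_linear([*xy,hi],v=200);st("released")
E
python3 - <<'E'
from h import *
print([solve_ik([425.2,28,z],down(-.04)) is not None for z in (130,0)],[solve_ik([418.2,112,z],down(-.1)) is not None for z in (130,27)])
pick((398.4,284.3),-2,.045,50)
E
```

```text
[True, True] [True, True]
down hit=False t 4.8 w 85.4 F [-0.1 -0.7  0.2] pad 0.0 z -0.9
grasped t 5.3 w 52.1 F [-1.  -0.6  6.6] pad 50.8 z -0.4
lifted t 6.3 w 52.0 F [-0.8 -0.5 -1. ] pad 52.2 z 128.8
```

```bash
python3 - <<'E'
from h import *
c=get_calibration("wrist");p,d=snapshot("wrist");cv2.imwrite("pics/g1.png",p)
E
```

```text
(no output)
```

View pics/g1.png

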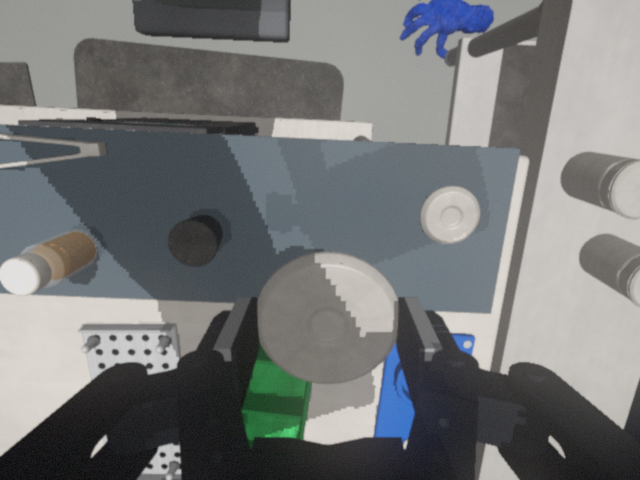

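The disc is held, centred at (328,317) between the pads. I'll measure its offset from the TCP and correct for it when placing.

```bash
python3 - <<'E'
from h import *
c=get_calibration("wrist");s=observe();e=np.array(s['ee_pos'])
p=cv2.imread("pics/g1.png")
print(e, proj(c,e), onplane(c,(328,317),e[2]+9))
E
```

```text
[397.48026567 283.87597019 128.57782059] [330.76889877 318.07019894] [392.24391718 282.57388269 137.57782059]
```

```bash
python3 - <<'E'
from h import *
place((520.4,141.5),1.5,.045)
pick((385.2,363.2),0,.045,45)
c=get_calibration("wrist");e=np.array(observe()['ee_pos']);p,d=snapshot("wrist");cv2.imwrite("pics/g2.png",p)
print(e,proj(c,e))
import pickle;pickle.dump((c,e,p,d),open("g2.pkl","wb"))
E
```

```text
set hit=True t 8.6 w 52.1 F [ 0.1 -0.8  4. ] pad 52.5 z 1.7
released t 9.8 w 85.3 F [ 0.1  0.6 -0.6] pad 0.0 z 128.9
down hit=False t 11.8 w 85.6 F [ 0.6 -0.1  0.5] pad 0.0 z 0.9
grasped t 12.4 w 37.2 F [-0.8 -0.7  5.5] pad 45.3 z 1.1
lifted t 13.4 w 37.4 F [ 0.3  0.5 -0.7] pad 45.1 z 128.7
[384.37400126 362.66050604 128.67125071] [330.78563493 318.0611646 ]
```

View pics/g2.png

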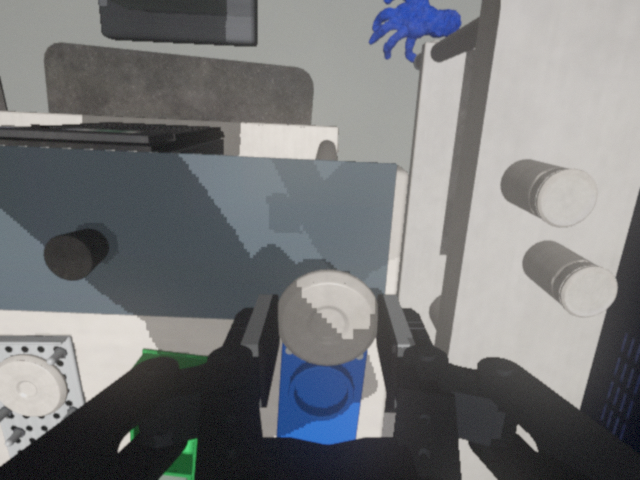

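The small blank is held at (328,317), the same offset as before, so it is systematic. The large blank lies in the near nest, around (27,387). Placing the small blank with +2.5 mm, then the stopper.

```bash
python3 - <<'E'
from h import *
place((587.9,144.7),2.5,.045)
goto([500,150,300],down(.045));wait(.2)
c=get_calibration("wrist");p,d=snapshot("wrist");cv2.imwrite("pics/c1.png",p[100:460,130:560])
import pickle;pickle.dump((c,p,d),open("c1.pkl","wb"));st("")
E
```

```text
set hit=True t 16.0 w 37.1 F [-1.   0.5  3.6] pad 45.4 z 3.1
released t 17.3 w 85.4 F [-0.4  0.9 -0.3] pad 0.0 z 128.8
 t 18.4 w 85.5 F [ 0.9 -0.3  0.4] pad 0.0 z 297.8
```

View pics/c1.png

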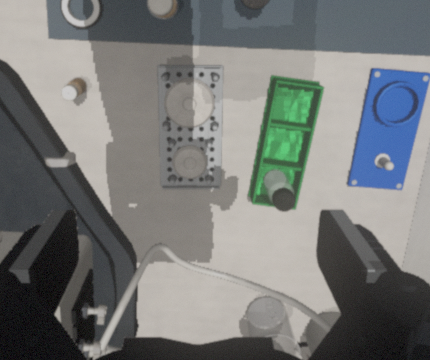

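Both blanks sit among their pins, large at crop (189,105) and small at (190,161). A numeric check against the carrier in the same image, then the stopper.

```bash
python3 - <<'E'
from h import *
import pickle
c,p,d=pickle.load(open("c1.pkl","rb"))
v,u=np.mgrid[:480,:640];T=np.array(c["camera_from_world"])
X=(np.stack([(u-c["cx"])/c["fx"]*d,(v-c["cy"])/c["fy"]*d,d],-1)-T[:3,3])@T[:3,:3]
m=(abs(X[...,0]-550)<90)&(abs(X[...,1]-144)<45)&(X[...,2]>2)&(X[...,2]<14)
r=cv2.minAreaRect(X[m][:,:2].astype(np.float32));print(r)
for n,x,y in (("L",517.4,141.5),("S",585.4,144.6)):
    m=(np.hypot(X[...,0]-x,X[...,1]-y)<33)&(X[...,2]>5.0)&(X[...,2]<11);mm=cv2.morphologyEx(m.astype(np.uint8),cv2.MORPH_OPEN,np.ones((7,7)))>0
    Q=X[mm];print(n,len(Q),Q.mean(0).round(1),np.ptp(Q,0).round(1),cv2.minEnclosingCircle(Q[:,:2].astype(np.float32)))
# stopper: bottom on mat z=2 -> TCP at local 11
pick((404.6,198.9),13,-.04,25)
E
```

```text
((548.6897583007812, 142.5822296142578), (140.73509216308594, 69.56635284423828), 2.5743749141693115)
L 1881 [518.4 140.    8. ] [53.1 51.9  5.6] ((519.4487915039062, 140.3090057373047), 27.216699600219727)
S 822 [586.3 143.6   7.8] [38.4 37.4  5.8] ((587.08740234375, 143.61273193359375), 19.704200744628906)
down hit=False t 20.1 w 85.4 F [0.1 0.6 0.2] pad 0.0 z 14.1
grasped t 20.7 w 28.3 F [-1.1  0.2  3.3] pad 24.6 z 13.5
lifted t 21.6 w 28.2 F [-1.  -0.  -0.4] pad 24.7 z 128.8
```

```bash
python3 - <<'E'
from h import *
place((509.5,361.3),16.5,-.04)
# vial: TCP at local 27
pick((418.2,112),29,-.097,30,hi=140)
c=get_calibration("wrist");e=np.array(observe()['ee_pos']);p,d=snapshot("wrist");cv2.imwrite("pics/g3.png",p)
E
```

```text
set hit=True t 23.8 w 28.3 F [-1.7 -0.5  4.9] pad 24.9 z 17.5
released t 25.1 w 85.7 F [ 1.8  0.5 -0.9] pad 0.0 z 128.8
down hit=False t 27.0 w 85.2 F [-1.  -0.4 -0.1] pad 0.0 z 29.6
grasped t 27.6 w 25.6 F [-0.3  0.   2.9] pad 29.5 z 29.5
lifted t 28.4 w 25.7 F [-0.2 -0.6 -0.5] pad 29.5 z 138.8
```

View pics/g3.png

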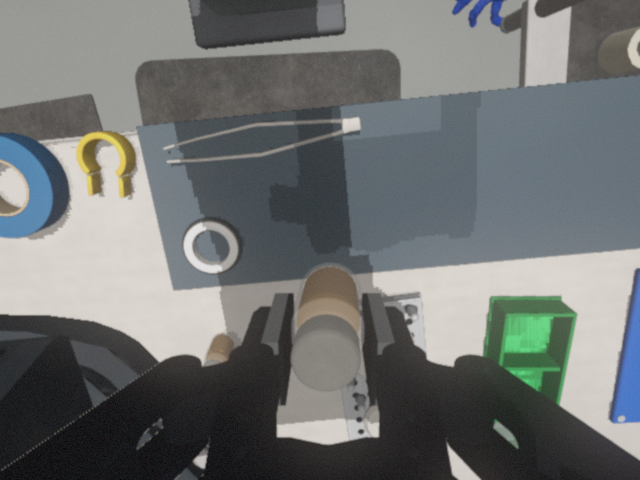

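The vial is held upright between the pads at (330,320). Placing it in the near cell, then taking the ring.

```bash
python3 - <<'E'
from h import *
place((513,249.9),29.5,-.097,hi=140)
pick((425.2,28),0.5,-.04,25)
E
```

```text
set hit=True t 30.5 w 25.7 F [-1.   0.3  4.1] pad 29.9 z 30.5
released t 31.8 w 85.5 F [-0.5 -0.2 -0.9] pad 0.0 z 138.9
down hit=False t 33.8 w 85.2 F [0.3 0.3 0.3] pad 0.0 z 1.2
grasped t 34.3 w 36.1 F [-2.2  0.5  6. ] pad 24.9 z 1.2
lifted t 35.3 w 35.6 F [ 0.6  0.2 -0.1] pad 25.0 z 128.9
```

```bash
python3 - <<'E'
from h import *
X=(575.2,358.5)
goto([*X,130],down(-.04));move_linear([*X,45],v=150)
hit=move_linear([*X,4],v=40,contact_N=12);st(f"hit={hit}")
if observe()['ee_pos'][2]<8:
    open_jaws();move_linear([*X,130],v=200);st("rel")
    goto([470,290,330],down(0));wait(.3);c=get_calibration("wrist");p,d=snapshot("wrist");cv2.imwrite("pics/end.png",cv2.resize(p[100:380,200:560],None,fx=2,fy=2))
    q,_=snapshot("scene");cv2.imwrite("pics/end_s.png",cv2.resize(q[140:280,180:420],None,fx=3.2,fy=3.2))
    v,u=np.mgrid[:480,:640];T=np.array(c["camera_from_world"])
    P=(np.stack([(u-c["cx"])/c["fx"]*d,(v-c["cy"])/c["fy"]*d,d],-1)-T[:3,3])@T[:3,:3]
    for n,x,y,lo,hi,r in (("ring",574,358.5,9,14,26),("stop",508.8,361.3,26,40,20),("vial",512,250,53,70,20)):
        Q=P[(np.hypot(P[...,0]-x,P[...,1]-y)<r)&(P[...,2]>lo)&(P[...,2]<hi)];print(n,len(Q),cv2.minEnclosingCircle(Q[:,:2].astype(np.float32)),np.percentile(Q[:,2],[50,97]) if len(Q) else '')
E
```

```text
hit=False t 38.6 w 36.3 F [-3.9 -2.6  7.2] pad 25.6 z 5.2
rel t 39.9 w 85.4 F [ 0.2 -0.7 -0.3] pad 0.0 z 128.6
ring 565 ((574.1724243164062, 357.186767578125), 21.036697387695312) [11.82720841 13.59375441]
stop 603 ((508.8527526855469, 360.9346618652344), 15.39974594116211) [32.22808091 33.66502991]
vial 368 ((512.3079833984375, 249.35035705566406), 11.197504997253418) [60.18439651 61.77345566]
```

View pics/end.png

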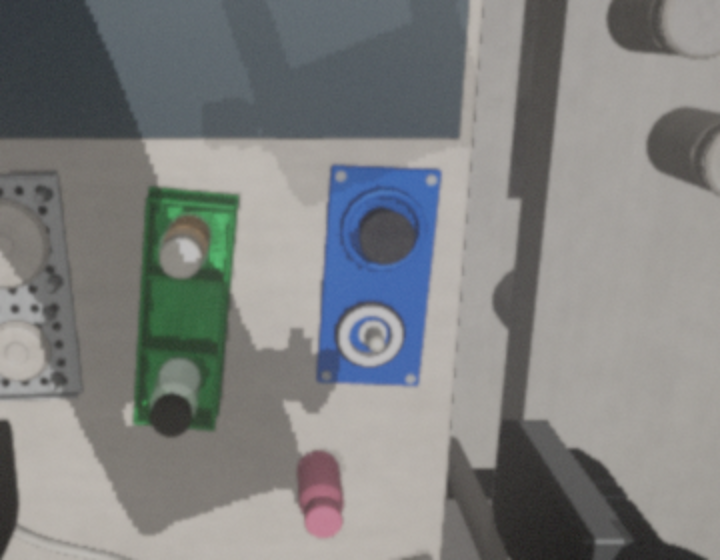

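View pics/end_s.png

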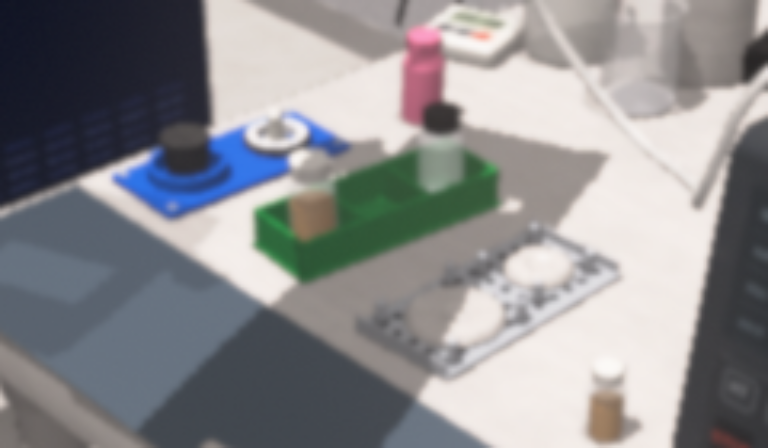

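All five parts are in their places and upright. In the wrist crop the stopper is in the cup (387,235), the ring is round the post (370,335) and the vial is in the near cell (185,247). The scene crop shows both blanks flat in the carrier. Handing in.

```bash
python3 -c "
from rig import *
print(sign_off())"
```

```text
the job is handed in; nothing more can be done
None
```

I placed all five parts, left the tape where it lay, and handed the job in at about 40 s of the 96 s allowed; the final pictures and depth check show every part seated, but the hand-in gave no verdict.

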